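# Try two leg ferrules on the gauge pins and sort out the one that does not fit

## Robot

A 7-joint arm with a two-finger parallel gripper is mounted at the origin on a cart in front of the work surface, level with it; the furniture and walls round the work are solid. World frame = base frame: x ahead of the robot, y to its left, z up, the work surface at z = 0. Lengths are in mm, angles in rad, forces in N, time in s.
With the tool pointing down it reaches from about 400 to 875 mm from the base axis. Payload 4.4 kg.
Tool frame: the origin (TCP) lies at the very end of the fingers, on their centre line; the grasp point (between the pads) lies 19 mm behind it; z points along the fingers, y is the line along which they close (so a half turn about z gives the same grasp; the last joint's range is limited). The gripper opens to 85 mm and grips with 20 to 120 N. Pads are 22 mm wide; open, the fingers measure 114 mm over their backs; the gripper's body (76 mm by 85 mm) begins 54 mm behind the grasp point. The pads swing forward as they close: fully open they stand 13 mm farther back than shut.
Start: joints at [-1.258, 0.628, 0.038, 1.517, -0.027, 0.996, -0.02], TCP at [240.35, 603.945, 195.313] pointing down, gripper open.
Joint ranges: [-3.06, 3.06], [-0.37, 2.12], [-1.25, 1.32], [0.18, 2.47], [-1.1, 4.24], [0.23, 1.98], [-2.94, 2.94]. Speed limits (rad/s): [2.57, 2.57, 3.14, 3.14, 3.14, 3.14, 3.14].

## Interface

Orientations are given as [roll, pitch, yaw] about the fixed x, y, z axes, in that order (R = Rz(yaw) Ry(pitch) Rx(roll)).
In Python, from cell import ctrl gives the robot as it stands.
- The arm moves only by the tool jog_arm, never from a script. Its argument "plan" is a list of rows, each an object of numbers: "tx", "ty", "tz": the shift along the tool's x, y, z as a fraction of full scale; "wx", "wy", "wz": the turn, a rotation vector about the tool's x, y, z as a fraction of full scale; "claw": the closure, from 0 (fully open) to 1 (shut). In form: [{"tx": .., "ty": .., "tz": .., "wx": .., "wy": .., "wz": .., "claw": ..}, ...]. A call has 1 to 12 rows; each row is the pose to reach, as a shift and turn from the pose commanded when the call began, along the tool's axes at that moment; what a row does not reach only later rows make up. Full scale, the value 1, is 300 mm for a shift and 90 degrees for a turn. A row lasts 1/10 s, in which the tool goes at most 50 mm and 8.59 degrees, less where a joint would pass 70% of its speed; a pose out of reach is approached as far as the arm can. A call with a number of a shift or a turn outside -1 to 1 is refused whole. A call with a gripper value outside its range is refused whole. The fingers move at their own pace and stop on an object; the grip force is fixed at half the most. Time passes only in rows, so rows that repeat a pose let the fingers close. It gives the time, the measured TCP pose, the force, the opening and the grip force at its end, in the units of the state.
- ctrl.read_state(): the state, without advancing time (a new reading comes with each control period).
- ctrl.get_image(name): name is "scene" or "top" or "wrist"; returns a dict with "img" (384x512x3 uint8, red, green, blue), "depth" (384x512 float32, mm along the optical axis (not along the pixel's ray), 0 where there is no reading), "fx", "fy", "cx", "cy" (pixels), "distortion" ([k1, k2, p1, p2, k3] as OpenCV has them; the pictures are not rectified), "position" and "orientation" of the camera in the world; the wrist camera has in their place "hand_eye" (4x4, takes a point from camera to tool coordinates, whose origin is the TCP and whose axes are the flange's). Camera axes: x right, y down, z forward; pixel columns grow to the right and rows downward; lengths in mm; the calibration is good to about 2 mm. A picture is of the moment at which its call begins: read the wrist's pose just before it.
- ctrl.finish_job(): hands the job in; it is judged then, once.
Trained networks look in a picture, given as the dict that the camera call returned (one of the last four; its "shot" number tells which), for a name from the list of things; names that differ only in an ending like _2 or _b are one class to them, and where a whole thing is asked for, a point or a joint stands for the part that bears it (a point fixed in the world has none). Each returns a list of dicts, best first, with "score" (0 to 1); they miss things now and then, are a little off and sometimes report something else, mostly with a low value. They report only what shows in the picture. A call takes as long as a camera call. They do not tell look-alikes from the thing itself.
- ctrl.trace(picture, thing): "pixels" (384x512 bool, what is visible of it) and "extent" ([centre column, centre row, width, height] in pixels, round what is visible of it).
The state is a dict: "clock": time; "qpos": joint angles; "qd": joint speeds; "tau": joint torques, N m; "eef_pos": TCP position; "tool_rot": TCP orientation; "force": force on the tool from outside, world axes, zero at the start; "torque": the same for the moment, N m; "width": finger opening in mm; "gripper_force": force on a finger pad.
Only numpy, scipy, OpenCV 4.12 (cv2) and the standard library are available. Lean on these libraries where they do the work, as an engineer would, in place of code of your own. Each camera call takes 0.05 s, during which the arm holds its last target. There are 200 camera calls.

## Task

Two ferrules lie on the rods of the fit gauge, each facing its gauge pin: gently push each one along its rods towards its pin as far as it will go. One will slide fully home on its pin and the other will stop against the pin's nose; with both standing there, take the one that did not go on and put it in the empty grey bin that stands on the bench. Leave the one that fits fully home on its pin, and do not disturb the other things on the bench.

Things in the scene. Friction and masses are not known exactly. Their poses are not given: they have to be found in the camera images.
- gauge: fixed fit gauge, blue plate 210x170x12 mm, grey block 90 mm high at its +x end; origin on the bench under the plate centre, +x along the rods to the block. Lanes at y=+55 (left), -55 mm (right): two 10 mm rods 32 mm apart, tops 38 mm up, carry a ferrule, axis 55 mm up, facing a 28 mm pin 45 mm long: nose at x=+25, shoulder at +70 mm. At the start ferrule mouths are 20 to 50 mm short of the noses
- home_left (a point): where a ferrule's centre is when it is fully home (mouth on the shoulder) on the left pin (+y lane); 35 mm before the shoulder; axes as the gauge
- home_right (a point): the same for the right pin (-y lane)
- stop_left (a point): where a ferrule's centre is when its mouth only touches the nose of the left pin: 45 mm before home; axes as the gauge
- stop_right (a point): the same for the right pin
- ferrule_a_mid (a point): brass-coloured leg ferrule (round cup), 44 mm outside diameter, 70 mm long, 0.13 to 0.21 kg, lying on the rods; this point is its centre, on its axis. +x runs from the closed end (flat, black rubber foot 41 mm across) to the open mouth, which faces the pin. Both look alike outside; one has a 31 mm bore, the other 20 mm: which is which is found by trying
- ferrule_b_mid (a point): brass-coloured leg ferrule (round cup), 44 mm outside diameter, 70 mm long, 0.13 to 0.21 kg, lying on the rods; this point is its centre, on its axis. +x runs from the closed end (flat, black rubber foot 41 mm across) to the open mouth, which faces the pin. Both look alike outside; one has a 31 mm bore, the other 20 mm: which is which is found by trying
- empty_bin_floor (a point): middle of the inner floor of the empty dark grey parts bin (102 x 110 x 52 mm, 0.25 kg, loose, open top, low front wall 25 mm high at -x, other walls 52 mm high). Floor inside is about 75 mm along x by 104 mm along y, 2 mm above the bench; z up, -x is the low front
- empty_bin: the same empty bin; origin at the centre of its underside, z up. It stands on either side of the gauge
- screw_bin: similar bin with screws in it, on the other side of the gauge; bystander
- glue_bottle: white glue bottle with an orange tip, 173 mm tall; bystander
- tape_measure: orange and black tape measure, 66 x 87 x 64 mm; bystander
- masking_tape: roll of masking tape, 105 mm across, 25 mm high; bystander
- parts_case: orange and black parts case, 124 x 174 x 37 mm; bystander
- try_square: try square lying flat, 243 x 116 x 18 mm; bystander
- sanding_block: cork sanding block, 116 x 80 x 26 mm; bystander
- red_pencil: red carpenter pencil, 169 mm long, 7 mm thick; bystander
Things that resemble listed ones, but are neither listed nor needed, are in the scene too. Leave any pink or turquoise look-alike of the part that bears ferrule_a_mid alone.

How it is judged (in metres and radians):
On the way:
1. both ferrules have been pushed as far as they go: the one that fits is home on its pin and the other stands on its rods with its mouth at the pin's nose, both at once ((distance between ferrule_a_mid and home_left below 0.005 m or distance between ferrule_a_mid and home_right below 0.005 m) and (distance between ferrule_b_mid and stop_left below 0.005 m or distance between ferrule_b_mid and stop_right below 0.005 m)), for 0.2 s.
At the end, for the whole second after the job is handed in: The ferrule that fits (a, 31 mm bore) is home: centre within 5 mm of home_left or home_right. The other (b) lies in the empty bin (centre within its walls, under 50 mm above its floor), the bin upright within 0.1 rad. Both ferrules at rest ((distance between ferrule_a_mid and home_left below 0.005 m or distance between ferrule_a_mid and home_right below 0.005 m) and linear speed of each of ferrule_a, ferrule_b below 0.02 m/s and x of ferrule_b_mid in the frame of empty_bin_floor between -0.045 and 0.04 m and y of ferrule_b_mid in the frame of empty_bin_floor between -0.05 and 0.05 m and z of ferrule_b_mid in the frame of empty_bin_floor below 0.05 m and angle between empty_bin's own z axis and vertical below 0.1 rad); the robot touches nothing.
It fails at once if a ferrule is rammed against the gauge (peak over 160 N) (contact force between any of ferrule_a, ferrule_b and gauge above 160 N).
It fails at once if the ferrule that fits is lifted off its rods (more than 20 mm) (height (world z) of ferrule_a_mid above 0.075 m).
It fails at once if a ferrule is lifted off its rods before the one that fits is home (height (world z) of ferrule_b_mid above 0.075 m and not (distance between ferrule_a_mid and home_left below 0.005 m or distance between ferrule_a_mid and home_right below 0.005 m)).
It fails at once if the ferrule that fits is knocked off its rods (height (world z) of ferrule_a_mid below 0.04 m).
It fails at once if a bystander is moved by more than 30 mm (distance of any of screw_bin, glue_bottle, tape_measure, masking_tape, parts_case, try_square, sanding_block, red_pencil from where it was at the start of the episode above 0.03 m).
It also fails if it takes over 61 s, if anything falls off the work surface, if the arm or the gripper's body presses on something with over 40 N, if the wrist force passes 120 N, or if a joint passes its speed limit or range.

## Working session

There is one attempt and no reset: what is moved stays moved. The work goes in short steps, Python scripts to look and compute and a tool call to move; the robot and the scene stay as the last step left them, time stands still between calls to the robot, and variables do not carry over. Pictures are saved under pics/ and viewed, at most 10 in all, crops included, and the job is handed in when it is done.

Besides the shell and the picture viewer there is one more tool, called after "Call:" as name([rows], argument=value, ...), one row to a line, values as JSON. jog_arm: Moves the arm, as the interface text tells. Shift numbers are shares of 300 mm and turn numbers shares of 90 degrees, none past 1 either way. Its arguments: {"type":"object","properties":{"plan":{"type":"array"}},"required":["plan"]}

```bash
ls; mkdir -p pics; python3 - <<'E'
from cell import ctrl
import cv2,numpy as np
s=ctrl.read_state();print({k:np.round(v,3) for k,v in s.items()})
ims=[]
for n in("scene","top"):
    p=ctrl.get_image(n);ims.append(p["img"]);print(n,p["position"],p["orientation"],p["fx"],p["cx"],p["cy"],p["distortion"])
    for t in("gauge","ferrule_a_mid","empty_bin","screw_bin"):
        for d in ctrl.trace(p,t)[:4]:print(t,round(d["score"],2),np.round(d["extent"]))
for n,i in zip(("scene","top"),ims): cv2.imwrite(f"pics/{n}0.png",cv2.resize(i[:,:,::-1],(800,600)))
E
```

```text
pics
{'clock': np.float64(0.0), 'qpos': array([-1.258,  0.629,  0.038,  1.518, -0.027,  0.996, -0.02 ]), 'qd': array([-0.   ,  0.   ,  0.001, -0.002,  0.   , -0.   , -0.   ]), 'tau': array([-0.0000e+00, -5.6340e+01,  1.2260e+00, -1.9345e+01,  1.1000e-02,
        1.0000e-02, -0.0000e+00]), 'eef_pos': array([240.073, 603.31 , 194.383]), 'tool_rot': array([-3.14 , -0.   ,  2.763]), 'force': array([-0.191,  0.849, -0.136]), 'torque': array([-0.037, -0.   , -0.013]), 'gripper_force': np.float64(0.0), 'width': np.float64(85.556)}
scene [-641.24309757  567.93816642  707.31853633] [-2.04195115  0.01219065 -2.04706899] 389.18367389209175 254.5468318560612 197.48742414218023 [0.00479353 0.         0.         0.         0.        ]
gauge 0.56 [233. 198.  66.  48.]
ferrule_a_mid 0.7 [283. 219.  20.  18.]
ferrule_a_mid 0.57 [276. 196.  18.  13.]
empty_bin 0.58 [174. 230.  37.  31.]
screw_bin 0.17 [253. 196.  14.  18.]
top [-148.1841322  -294.75195654 1921.15556083] [-2.77934679 -0.00425389 -1.13724374] 477.5066046190688 252.61521464249492 186.346301350843 [-0.13054124  0.          0.          0.          0.        ]
gauge 0.89 [247. 171.  53.  63.]
ferrule_a_mid 0.76 [281. 193.  21.  24.]
ferrule_a_mid 0.65 [251. 220.  16.  17.]
empty_bin 0.91 [184. 166.  36.  28.]
empty_bin 0.32 [235. 172.  14.  16.]
screw_bin 0.6 [327. 226.  38.  36.]
```

```bash
python3 - <<'E'
import cv2
a=cv2.imread("pics/top0.png");cv2.imwrite("pics/top0c.png",cv2.resize(a[150:450,200:600],(800,600),interpolation=cv2.INTER_CUBIC))
E
```

```text
(no output)
```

View pics/scene0.png

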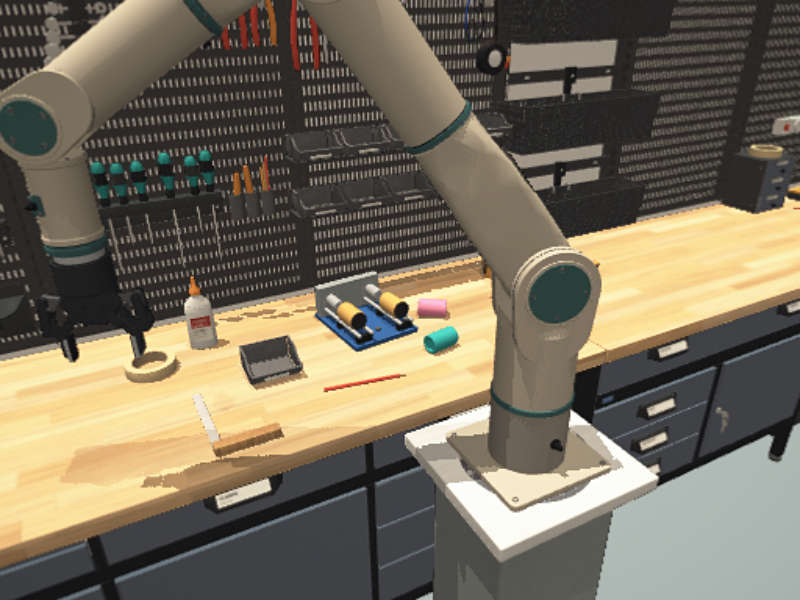

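View pics/top0c.png

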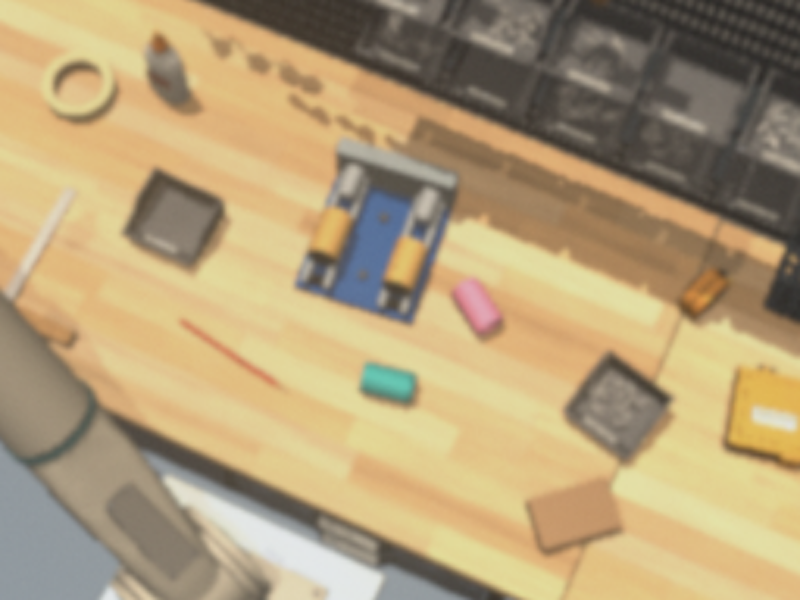

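Top crop: gauge at (380,235) with two brass ferrules at (330,232) and (405,262). The empty bin is at (175,220) and the screw bin at (617,405). The pink (477,307) and turquoise (388,384) cups off the gauge are look-alikes, so I'll leave them alone.

```bash
cat > h.py <<'E'
from cell import ctrl
import cv2,numpy as np
from scipy.spatial.transform import Rotation as R
def T(pos,rpy):
    M=np.eye(4);M[:3,:3]=R.from_euler("xyz",rpy).as_matrix();M[:3,3]=pos;return M
def shot(n):
    s=ctrl.read_state();p=ctrl.get_image(n)
    p["T"]=T(s["eef_pos"],s["tool_rot"])@np.array(p["hand_eye"]) if n=="wrist" else T(p["position"],p["orientation"])
    return p
def cloud(p):
    h,w=p["depth"].shape
    K=np.array([[p["fx"],0,p["cx"]],[0,p["fy"],p["cy"]],[0,0,1.]])
    uv=np.stack(np.meshgrid(np.arange(w),np.arange(h)),-1).reshape(-1,1,2).astype(float)
    n=cv2.undistortPoints(uv,K,np.array(p["distortion"])).reshape(h,w,2)
    c=np.dstack([n,np.ones((h,w))])*p["depth"][...,None]
    return c@p["T"][:3,:3].T+p["T"][:3,3]
def hsv(p): return cv2.cvtColor(p["img"],cv2.COLOR_RGB2HSV)
def rect(P):
    (c,wh,a)=cv2.minAreaRect(P[:,:2].astype(np.float32));return np.round(c,1),np.round(wh,1),round(a,2)
E
python3 - <<'E'
from h import *
p=shot("top");X=cloud(p);ok=p["depth"]>0
for t in("gauge","ferrule_a_mid","empty_bin","screw_bin","glue_bottle","red_pencil"):
    for d in ctrl.trace(p,t)[:2]:
        m=d["pixels"]&ok;P=X[m];print(t,round(d["score"],2),np.round(np.median(P,0)),rect(P),"z",np.round(np.percentile(P[:,2],[2,50,98])))
g=ctrl.trace(p,"gauge")[0]["pixels"]
k=cv2.dilate(g.astype(np.uint8),np.ones((9,9)))>0
m=k&ok&(X[...,2]>75)&(X[...,2]<110);print("block",m.sum(),rect(X[m]))
H=hsv(p);m=k&ok&(H[...,0]>100)&(H[...,0]<130)&(H[...,1]>120);print("blue",rect(X[m]),np.median(X[m][:,2]))
E
```

```text
gauge 0.72 [592.  48.  19.] (array([582.3,  51.2]), array([248.2, 176.9]), 5.37) z [-1. 19. 93.]
ferrule_a_mid 0.65 [ 522. -120.   36.] (array([ 530.7, -121.3]), array([72.7, 53.2]), 55.11) z [-7. 36. 50.]
ferrule_a_mid 0.6 [373. -57.  39.] (array([374.8, -56.7]), array([39.3, 65.3]), 13.9) z [22. 39. 51.]
empty_bin 0.8 [473. 321.   7.] (array([465.7, 321.8]), array([133.8, 106.8]), 88.5) z [-10.   7.  53.]
screw_bin 0.68 [ 483. -348.    5.] (array([ 475.1, -346.9]), array([111.1, 115.9]), 75.08) z [-11.   5.  50.]
glue_bottle 0.58 [642. 407.  91.] (array([668.2, 435.4]), array([108.1,  48. ]), 46.08) z [  7.  91. 163.]
red_pencil 0.74 [594.  48.  20.] (array([582.9,  48.9]), array([248.5, 170.9]), 5.8) z [ 0. 20. 93.]
red_pencil 0.51 [323. 114.   4.] (array([331. , 159.4]), array([160.1,   9.6]), 80.23) z [-5.  4. 13.]
block 348 (array([574.5,  50.9]), array([178.9, 171.1]), 5.06)
blue (array([0., 0.]), array([0., 0.]), 0.0) nan
  return _methods._mean(a, axis=axis, dtype=dtype,
  ret = ret.dtype.type(ret / rcount)
```

```bash
cat >> h.py <<'E'
def rel(pos,yawdeg,rp=(np.pi,0)):
    s=ctrl.read_state();A=T(s["eef_pos"],s["tool_rot"]);B=T(pos,[rp[0],rp[1],np.radians(yawdeg)])
    D=np.linalg.inv(A)@B
    r=R.from_matrix(D[:3,:3]).as_rotvec(degrees=True)/90
    print("t",np.round(D[:3,3]/300,4),"w",np.round(r,4))
def st():
    s=ctrl.read_state();print(round(float(s["clock"]),2),np.round(s["eef_pos"],1),np.round(np.degrees(s["tool_rot"]),1),"F",np.round(s["force"],1),"w",round(float(s["width"]),1),"gf",s["gripper_force"],"q",np.round(s["qpos"],2))
E
python3 - <<'E'
from h import *
p=ctrl.get_image("wrist");print(np.round(p["hand_eye"],2),p["fx"])
rel([470,50,330],185);rel([470,50,330],5)
E
```

```text
[[  -0.     -0.95   -0.31   80.85]
 [   1.     -0.     -0.     -0.3 ]
 [   0.     -0.31    0.95 -179.43]
 [   0.      0.      0.      1.  ]] 318.63626190924975
t [-1.3941 -1.4324 -0.449 ] w [-0.     -0.     -0.2967]
t [-1.3941 -1.4324 -0.449 ] w [-0.      0.      1.7033]
```

Call:
jog_arm([
  {"tz": -0.3},
  {"tx": -0.75, "ty": -0.72, "tz": -0.45, "wz": -0.2967, "claw": 1},
  {"tx": -0.75, "ty": -0.72, "tz": -0.45, "wz": -0.2967, "claw": 1},
  {"tx": -0.75, "ty": -0.72, "tz": -0.45, "wz": -0.2967, "claw": 1},
  {"tx": -0.75, "ty": -0.72, "tz": -0.45, "wz": -0.2967, "claw": 1},
  {"tx": -0.75, "ty": -0.72, "tz": -0.45, "wz": -0.2967, "claw": 1},
  {"tx": -0.75, "ty": -0.72, "tz": -0.45, "wz": -0.2967, "claw": 1},
  {"tx": -0.75, "ty": -0.72, "tz": -0.45, "wz": -0.2967, "claw": 1},
])

```text
invalid input at $.plan[0]: expected keys tx, ty, tz, wx, wy, wz, claw
```

```bash
python3 - <<'E'
from h import *
st();rel([500,50,330],185)
E
```

```text
0.95 [240.3 603.9 195.3] [-180.    -0.   158.3] F [0.5 0.9 0.2] w 85.3 gf 0.0 q [-1.26  0.63  0.04  1.52 -0.03  1.   -0.02]
t [-1.487  -1.3955 -0.449 ] w [-0.     -0.     -0.2967]
```

Call:
jog_arm([
  {"tx": -0.75, "ty": -0.7, "tz": -0.45, "wx": 0, "wy": 0, "wz": -0.2967, "claw": 1},
  {"tx": -0.75, "ty": -0.7, "tz": -0.45, "wx": 0, "wy": 0, "wz": -0.2967, "claw": 1},
  {"tx": -0.75, "ty": -0.7, "tz": -0.45, "wx": 0, "wy": 0, "wz": -0.2967, "claw": 1},
  {"tx": -0.75, "ty": -0.7, "tz": -0.45, "wx": 0, "wy": 0, "wz": -0.2967, "claw": 1},
  {"tx": -0.75, "ty": -0.7, "tz": -0.45, "wx": 0, "wy": 0, "wz": -0.2967, "claw": 1},
  {"tx": -0.75, "ty": -0.7, "tz": -0.45, "wx": 0, "wy": 0, "wz": -0.2967, "claw": 1},
  {"tx": -0.75, "ty": -0.7, "tz": -0.45, "wx": 0, "wy": 0, "wz": -0.2967, "claw": 1},
])

```text
clock: 1.65
eef_pos: [373.4, 322.6, 331.9]
tool_rot: [3.141, 0.002, -3.057]
force: [1.0, 0.1, -0.7]
width: 0.0
gripper_force: 0.0
```

```bash
python3 - <<'E'
from h import *
st();rel([500,50,330],185)
E
```

```text
1.65 [373.4 322.6 331.9] [ 1.800e+02  1.000e-01 -1.752e+02] F [ 1.   0.1 -0.7] w 0.0 gf 0.0 q [-0.74  0.26 -0.04  1.74  0.01  1.14  0.87]
t [-0.344  -0.9409  0.0069] w [ 0.0001  0.0012 -0.002 ]
```

Call:
jog_arm([
  {"tx": -0.34, "ty": -0.93, "tz": 0, "wx": 0, "wy": 0, "wz": 0, "claw": 1},
  {"tx": -0.34, "ty": -0.93, "tz": 0, "wx": 0, "wy": 0, "wz": 0, "claw": 1},
  {"tx": -0.34, "ty": -0.93, "tz": 0, "wx": 0, "wy": 0, "wz": 0, "claw": 1},
  {"tx": -0.34, "ty": -0.93, "tz": 0, "wx": 0, "wy": 0, "wz": 0, "claw": 1},
  {"tx": -0.34, "ty": -0.93, "tz": 0, "wx": 0, "wy": 0, "wz": 0, "claw": 1},
  {"tx": -0.34, "ty": -0.93, "tz": 0, "wx": 0, "wy": 0, "wz": 0, "claw": 1},
  {"tx": -0.34, "ty": -0.93, "tz": 0, "wx": 0, "wy": 0, "wz": 0, "claw": 1},
  {"tx": -0.34, "ty": -0.93, "tz": 0, "wx": 0, "wy": 0, "wz": 0, "claw": 1},
])

```text
clock: 2.45
eef_pos: [497.8, 55.6, 330.3]
tool_rot: [3.141, -0.0, -3.057]
force: [0.5, 0.5, 0.2]
width: -0.1
gripper_force: 0.0
```

```bash
python3 - <<'E'
from h import *
st()
p=shot("wrist");X=cloud(p);ok=p["depth"]>0;np.savez("w1.npz",X=X,img=p["img"],ok=ok)
cv2.imwrite("pics/w1.png",cv2.resize(p["img"][:,:,::-1],(800,600)))
m=ok&(X[...,2]>84)&(X[...,2]<96);print("block",m.sum(),rect(X[m]))
H=hsv(p);m=ok&(H[...,0]>100)&(H[...,0]<130)&(H[...,1]>120);print("blue",m.sum(),rect(X[m]),np.median(X[m][:,2]))
m=ok&(X[...,2]>4)&(X[...,2]<18);print("plate",rect(X[m]))
for d in ctrl.trace(p,"ferrule_a_mid"):
    m=d["pixels"]&ok;P=X[m];print(round(d["score"],2),np.round(d["extent"]),np.round(np.median(P,0)),rect(P[P[:,2]>45]),np.median(H[d["pixels"]],0),np.percentile(P[:,2],98))
E
```

```text
2.45 [497.8  55.6 330.3] [ 180.    -0.  -175.2] F [0.5 0.5 0.2] w -0.1 gf 0.0 q [-0.26  0.28  0.12  1.72 -0.04  1.14  1.53]
block 2348 (array([735.4,  90.2]), array([827.1, 213.6]), 89.99)
blue 5451 (array([551.,  45.]), array([174.9, 166.7]), 5.94) 12.898897928602025
plate (array([579.4,  91.5]), array([962.2, 525.1]), 89.98)
0.79 [181.  49.  61.  40.] [381. -55.  41.] (array([379.3, -54.8]), array([13.3, 62.9]), 11.69) [ 87. 226. 109.] 45.380095682999716
0.64 [206. 161.  36.  55.] [524. -10.  74.] (array([527.9, -11.7]), array([70.2, 42.5]), 5.93) [ 20. 174. 162.] 78.1337390026413
0.62 [139. 151.  59.  50.] [ 525. -117.   40.] (array([ 527.8, -120.8]), array([62.4, 14.1]), 55.32) [173. 102. 164.] 45.26351297506558
```

View pics/w1.png

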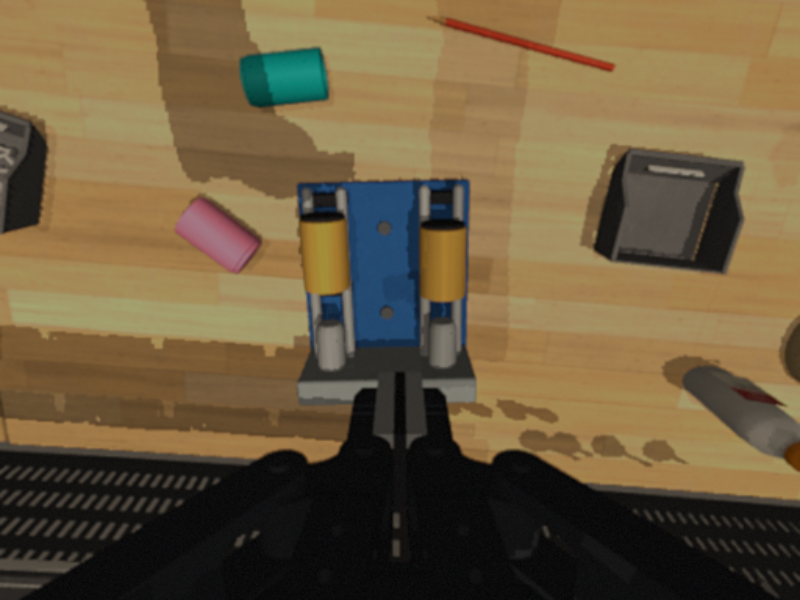

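Wrist view (robot side is up): ferrules at (325,253) in the right lane and (443,260) in the left lane, pins at (330,340) and (442,340), empty bin at (672,210). The pink and turquoise cups at (218,233) and (285,77) are off the gauge. Next I'll get the precise poses.

```bash
python3 - <<'E'
from h import *
d=np.load("w1.npz");X,img,ok=d["X"],d["img"],d["ok"]
H=cv2.cvtColor(img,cv2.COLOR_RGB2HSV)
v,u=np.mgrid[:384,:512]
reg=(u>180)&(u<310)&(v>110)&(v<265)
def r2(m): 
    n,l,s,c=cv2.connectedComponentsWithStats(m.astype(np.uint8))
    for i in range(1,n):
        if s[i,4]>150: yield X[l==i],s[i]
m=reg&ok&(H[...,0]>12)&(H[...,0]<28)&(H[...,1]>150)&(X[...,2]>45)
for P,s in r2(m): print("ferr",s,rect(P),"zmax",np.percentile(P[:,2],98), "top ridge mean", P[P[:,2]>np.percentile(P[:,2],70)].mean(0).round(1))
m=reg&ok&(X[...,2]>86)&(X[...,2]<95);P=X[m];print("block",rect(P),np.median(P[:,2]))
m=reg&ok&(H[...,0]>100)&(H[...,0]<130)&(H[...,1]>120)&(abs(X[...,2]-12)<5);P=X[m];print("blue",rect(P))
m=reg&ok&(v>195)&(v<240)&(X[...,2]>58)&(X[...,2]<75)
for P,s in r2(m): print("pin",s,rect(P),P.mean(0))
m=ok&(u>370)&(u<485)&(v>85)&(v<180)
P=X[m&(X[...,2]>45)&(X[...,2]<58)];print("binrim",rect(P),np.median(P[:,2]))
P=X[m&(X[...,2]<12)&(H[...,2]<110)&(H[...,1]<90)];print("binfloor",rect(P),np.median(P,0))
P=X[m&(H[...,1]<80)];print("bin all",rect(P))
st()
E
```

```text
ferr [ 191  139   33   50 1343] (array([529. , -11.9]), array([67.3, 41.8]), 5.9) zmax 78.17218313303322 top ridge mean [526.6 -12.4  77.1]
ferr [ 269  145   29   48 1292] (array([526.7,  97.5]), array([66.7, 40.6]), 5.61) zmax 78.2809572924283 top ridge mean [522.8  97.4  77.1]
block (array([649.7,  55.4]), array([ 26.4, 169. ]), 5.89) 90.48719297135275
blue (array([551.,  45.]), array([174.9, 166.7]), 5.94)
pin [ 193  206  111   34 1460] (array([615.5,  52.5]), array([ 47.3, 168.1]), 5.68) [620.69883816  52.92926784  66.56612626]
binrim (array([487.1, 311. ]), array([112. ,  62.5]), 87.91) 52.03674620481456
binfloor (array([473.4, 311.4]), array([108.6,  86.6]), 88.42) [471.959801   321.96247483   3.13481104]
bin all (array([466.4, 311.1]), array([110.7, 101.1]), 88.16)
2.55 [497.2  57.9 330.3] [ 179.9   -0.  -174.9] F [ 0.1  0.4 -0.7] w -0.1 gf 0.0 q [-0.26  0.28  0.11  1.72 -0.04  1.14  1.53]
```

```bash
python3 - <<'E'
from h import *
rel([462.2,-19.2,100],185.8);rel([462.2,-19.2,46],185.8);st()
E
```

```text
t [ 0.1388 -0.2464  0.7674] w [ 0.0006 -0.0002 -0.0078]
t [ 0.1387 -0.2466  0.9474] w [ 0.0006 -0.0002 -0.0078]
2.55 [497.2  57.9 330.3] [ 179.9   -0.  -174.9] F [ 0.1  0.4 -0.7] w -0.1 gf 0.0 q [-0.26  0.28  0.11  1.72 -0.04  1.14  1.53]
```

Call:
jog_arm([
  {"tx": 0.139, "ty": -0.2465, "tz": 0.4, "wx": 0, "wy": 0, "wz": -0.008, "claw": 1},
  {"tx": 0.139, "ty": -0.2465, "tz": 0.4, "wx": 0, "wy": 0, "wz": -0.008, "claw": 1},
  {"tx": 0.139, "ty": -0.2465, "tz": 0.4, "wx": 0, "wy": 0, "wz": -0.008, "claw": 1},
  {"tx": 0.139, "ty": -0.2465, "tz": 0.75, "wx": 0, "wy": 0, "wz": -0.008, "claw": 1},
  {"tx": 0.139, "ty": -0.2465, "tz": 0.75, "wx": 0, "wy": 0, "wz": -0.008, "claw": 1},
  {"tx": 0.139, "ty": -0.2465, "tz": 0.85, "wx": 0, "wy": 0, "wz": -0.008, "claw": 1},
  {"tx": 0.139, "ty": -0.2465, "tz": 0.9475, "wx": 0, "wy": 0, "wz": -0.008, "claw": 1},
  {"tx": 0.139, "ty": -0.2465, "tz": 0.9475, "wx": 0, "wy": 0, "wz": -0.008, "claw": 1},
  {"tx": 0.139, "ty": -0.2465, "tz": 0.9475, "wx": 0, "wy": 0, "wz": -0.008, "claw": 1},
  {"tx": 0.139, "ty": -0.2465, "tz": 0.9475, "wx": 0, "wy": 0, "wz": -0.008, "claw": 1},
])

```text
clock: 3.55
eef_pos: [463.9, -20.0, 47.6]
tool_rot: [3.142, 0.003, -3.041]
force: [0.4, -0.7, 0.9]
width: 0.1
gripper_force: 0.0
```

```bash
python3 - <<'E'
from h import *
cat=open("h.py","a");cat.write('''
O=np.array([568,46.8]);ga=np.radians(5.8);E=np.array([np.cos(ga),np.sin(ga)]);N=np.array([-E[1],E[0]])
def g():
    s=ctrl.read_state();d=s["eef_pos"][:2]-O;print("gauge xy",np.round([d@E,d@N],1))
''');cat.close()
st();import importlib,h;importlib.reload(h);h.g();rel([573.6-80*.9949,-7.9-80*.101,46],185.8)
E
```

```text
3.55 [463.9 -20.   47.6] [ 180.     0.2 -174.2] F [ 0.4 -0.7  0.9] w 0.1 gf 0.0 q [-0.07  0.62  0.07  2.16 -0.12  0.36  1.77]
gauge xy [-110.3  -55.9]
t [-0.1012  0.0032  0.0055] w [ 0.      0.0018 -0.0001]
```

Call:
jog_arm([
  {"tx": -0.02, "ty": 0.003, "tz": 0.005, "wx": 0, "wy": 0, "wz": 0, "claw": 1},
  {"tx": -0.04, "ty": 0.003, "tz": 0.005, "wx": 0, "wy": 0, "wz": 0, "claw": 1},
  {"tx": -0.055, "ty": 0.003, "tz": 0.005, "wx": 0, "wy": 0, "wz": 0, "claw": 1},
  {"tx": -0.07, "ty": 0.003, "tz": 0.005, "wx": 0, "wy": 0, "wz": 0, "claw": 1},
  {"tx": -0.085, "ty": 0.003, "tz": 0.005, "wx": 0, "wy": 0, "wz": 0, "claw": 1},
  {"tx": -0.1, "ty": 0.003, "tz": 0.005, "wx": 0, "wy": 0, "wz": 0, "claw": 1},
  {"tx": -0.115, "ty": 0.003, "tz": 0.005, "wx": 0, "wy": 0, "wz": 0, "claw": 1},
  {"tx": -0.13, "ty": 0.003, "tz": 0.005, "wx": 0, "wy": 0, "wz": 0, "claw": 1},
  {"tx": -0.145, "ty": 0.003, "tz": 0.005, "wx": 0, "wy": 0, "wz": 0, "claw": 1},
  {"tx": -0.155, "ty": 0.003, "tz": 0.005, "wx": 0, "wy": 0, "wz": 0, "claw": 1},
  {"tx": -0.165, "ty": 0.003, "tz": 0.005, "wx": 0, "wy": 0, "wz": 0, "claw": 1},
])

```text
clock: 4.65
eef_pos: [511.9, -14.9, 44.5]
tool_rot: [3.142, -0.0, -3.042]
force: [0.2, -0.1, 0.4]
width: 0.0
gripper_force: 0.0
```

```bash
python3 - <<'E'
from h import *
st();g()
E
```

```text
4.65 [511.9 -14.9  44.5] [ 180.    -0.  -174.3] F [ 0.2 -0.1  0.4] w 0.0 gf 0.0 q [-0.08  0.67  0.08  2.03 -0.12  0.45  1.76]
gauge xy [-62.1 -55.7]
```

Call:
jog_arm([
  {"tx": -0.005, "ty": 0, "tz": 0, "wx": 0, "wy": 0, "wz": 0, "claw": 1},
  {"tx": -0.01, "ty": 0, "tz": 0, "wx": 0, "wy": 0, "wz": 0, "claw": 1},
  {"tx": -0.015, "ty": 0, "tz": 0, "wx": 0, "wy": 0, "wz": 0, "claw": 1},
  {"tx": -0.02, "ty": 0, "tz": 0, "wx": 0, "wy": 0, "wz": 0, "claw": 1},
  {"tx": -0.025, "ty": 0, "tz": 0, "wx": 0, "wy": 0, "wz": 0, "claw": 1},
  {"tx": -0.03, "ty": 0, "tz": 0, "wx": 0, "wy": 0, "wz": 0, "claw": 1},
])

```text
clock: 5.25
eef_pos: [520.7, -14.0, 44.5]
tool_rot: [3.142, -0.0, -3.042]
force: [-0.6, 0.5, 0.1]
width: -0.0
gripper_force: 0.0
```

```bash
python3 - <<'E'
from h import *
st();g()
p=shot("wrist");X=cloud(p);ok=p["depth"]>0
cv2.imwrite("pics/w2.png",cv2.resize(p["img"][:,:,::-1],(800,600)))
E
```

```text
5.25 [520.7 -14.   44.5] [ 180.    -0.  -174.3] F [-0.6  0.5  0.1] w -0.0 gf 0.0 q [-0.08  0.68  0.08  2.   -0.12  0.46  1.76]
gauge xy [-53.2 -55.7]
```

View pics/w2.png

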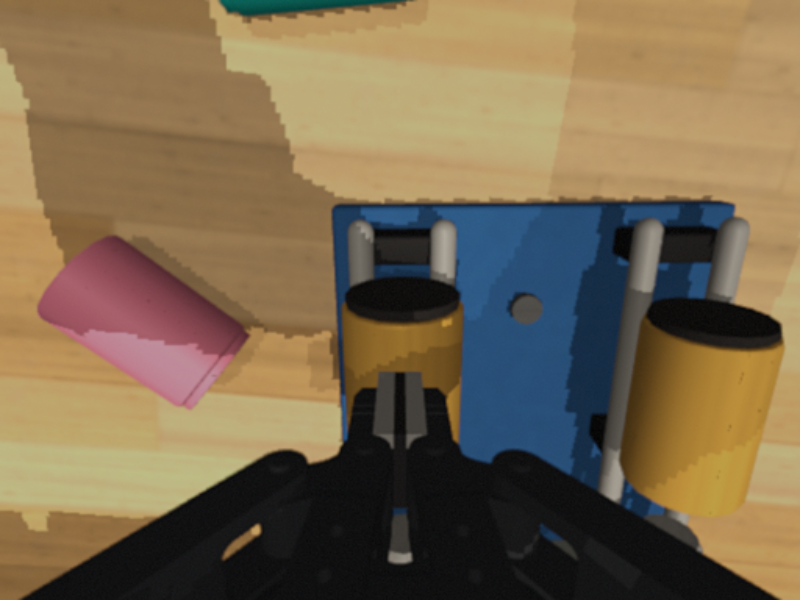

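The picture shows the right ferrule's black foot at (402,300), above the fingertips at (400,375), and that doesn't fit with being pushed. I'll check depths before moving on.

```bash
python3 - <<'E'
from h import *
p=shot("wrist");X=cloud(p)
for n,(u,v) in {"tip":(385,385),"tip2":(415,390),"tipmid":(400,400),"foot":(402,300),"brass":(380,345),"brassR":(450,360),"L":(700,400),"Lfoot":(715,320),"plate":(520,250),"rodR":(443,250),"bench":(200,100)}.items():
    a,b=int(u/1.5625),int(v/1.5625);x=X[b,a];d=x[:2]-O;print(n,np.round(x,1),np.round([d@E,d@N],1),p["depth"][b,a])
p=shot("scene");cv2.imwrite("pics/s2.png",cv2.resize(p["img"][150:270,180:340,::-1],(800,600),interpolation=cv2.INTER_CUBIC))
E
```

```text
tip [510.8 -19.7  93.4] [-63.7 -60.4] 146.04564
tip2 [509.5 -11.2  96.9] [-64.  -51.8] 142.59904
tipmid [510.  -15.2 103. ] [-64.  -55.8] 136.85904
foot [492.9 -16.4  67.6] [-81.  -55.2] 165.07372
brass [505.7 -22.2  75.8] [-68.9 -62.4] 161.09059
brassR [511.7   2.1  69.9] [-60.5 -38.8] 169.34232
L [515.8  86.3  74.8] [-47.9  44.6] 168.55127
Lfoot [491.   91.6  61.9] [-72.1  52.3] 173.24146
plate [483.6  33.9  12.6] [-85.2  -4.3] 215.85616
rodR [481.1  -2.   39.2] [-91.4 -39.7] 188.77878
bench [ 436.6 -106.    -0. ] [-146.2 -138.7] 208.77513
```

View pics/s2.png

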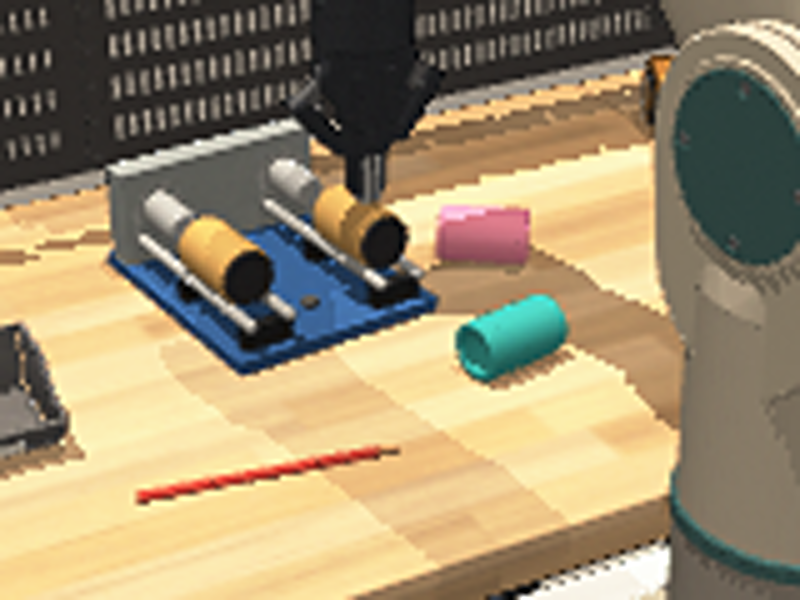

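```bash
python3 - <<'E'
from h import *
d=np.load("w1.npz");X=d["X"]
Tt=T([497.8,55.6,330.3],np.radians([180,0,-175.2]))
c=np.linalg.inv(Tt)
for v in range(228,300,5):
    for u in (250,262):
        x=c@np.r_[X[v,u],1];print(v,u,np.round(x[:3],1),end=" | ")
    print()
st()
E
```

```text
228 250 [-139.5   -9.3  292.2] | 228 262 [-138.5   10.1  289.9] | 
233 250 [-139.4   -9.   273.6] | 233 262 [-139.     9.7  272.7] | 
238 250 [ 11.3  -3.  -41.5] | 238 262 [ 10.8   2.7 -40.6] | 
243 250 [ 11.6  -3.  -47.2] | 243 262 [ 11.2   2.6 -46.4] | 
248 250 [ 10.9  -2.9 -50.7] | 248 262 [ 10.6   2.5 -50.2] | 
253 250 [ 10.8  -2.8 -55.1] | 253 262 [ 10.8   2.4 -55.1] | 
258 250 [ 11.4  -2.7 -60.4] | 258 262 [ 11.3   2.3 -60.2] | 
263 250 [ 10.5  -2.7 -62.8] | 263 262 [ 11.    2.3 -63.7] | 
268 250 [ 10.6  -2.6 -66.8] | 268 262 [ 10.1   2.2 -66. ] | 
273 250 [ 11.6  -2.5 -72. ] | 273 262 [ 10.6   2.1 -70.4] | 
278 250 [ 11.4  -2.5 -74.9] | 278 262 [ 11.5   2.  -75.1] | 
283 250 [  8.8  -2.5 -74.3] | 283 262 [  8.8   2.1 -74.4] | 
288 250 [ 11.8  -2.4 -81.8] | 288 262 [ 12.5   1.9 -82.7] | 
293 250 [  9.7  -2.4 -81.7] | 293 262 [ 11.6   1.9 -84.3] | 
298 250 [  7.5  -2.4 -81.7] | 298 262 [ 10.4   1.8 -85.6] | 
5.4 [520.8 -14.   44.5] [ 180.     0.  -174.3] F [ 0.4  0.7 -0. ] w 0.3 gf 0.0 q [-0.08  0.68  0.08  2.01 -0.12  0.46  1.76]
```

Measured from the depth images, the real fingertips end about 39 mm short of the reported TCP (visible tip at tool z ≈ -39). They passed just over the ferrule, which explains the zero force and why nothing moved. I'll back up clear of the plate, descend with this offset and check.

Call:
jog_arm([
  {"tx": 0.1, "ty": 0, "tz": 0, "wx": 0, "wy": 0, "wz": 0, "claw": 1},
  {"tx": 0.23, "ty": 0, "tz": 0, "wx": 0, "wy": 0, "wz": 0, "claw": 1},
  {"tx": 0.23, "ty": 0, "tz": 0, "wx": 0, "wy": 0, "wz": 0, "claw": 1},
  {"tx": 0.23, "ty": 0, "tz": 0.03, "wx": 0, "wy": 0, "wz": 0, "claw": 1},
  {"tx": 0.23, "ty": 0, "tz": 0.06, "wx": 0, "wy": 0, "wz": 0, "claw": 1},
  {"tx": 0.23, "ty": 0, "tz": 0.09, "wx": 0, "wy": 0, "wz": 0, "claw": 1},
  {"tx": 0.23, "ty": 0, "tz": 0.12, "wx": 0, "wy": 0, "wz": 0, "claw": 1},
  {"tx": 0.23, "ty": 0, "tz": 0.12, "wx": 0, "wy": 0, "wz": 0, "claw": 1},
  {"tx": 0.23, "ty": 0, "tz": 0.12, "wx": 0, "wy": 0, "wz": 0, "claw": 1},
])

```text
clock: 6.3
eef_pos: [451.8, -20.9, 8.0]
tool_rot: [3.141, -0.001, -3.042]
force: [1.1, -0.2, -0.1]
width: -0.2
gripper_force: 0.0
```

```bash
python3 - <<'E'
from h import *
st();g()
p=shot("wrist");X=cloud(p)
s=ctrl.read_state();c=np.linalg.inv(T(s["eef_pos"],s["tool_rot"]))
for v in range(205,250,4): print(v,np.round((c@np.r_[X[v,262],1])[:3],1),np.round(X[v,262],1))
p=shot("scene");cv2.imwrite("pics/s3.png",cv2.resize(p["img"][150:270,180:340,::-1],(800,600),interpolation=cv2.INTER_CUBIC))
E
```

```text
6.3 [451.8 -20.9   8. ] [ 1.800e+02 -1.000e-01 -1.743e+02] F [ 1.1 -0.2 -0.1] w -0.2 gf 0.0 q [-0.05  0.7   0.05  2.2  -0.13  0.25  1.79]
gauge xy [-122.4  -55.6]
205 [9.8 3.8 7.4] [441.9 -18.1   1. ]
209 [7.2 3.8 7.1] [444.5 -17.9   1.2]
213 [4.4 3.8 7.4] [447.3 -17.6   1. ]
217 [1.7 3.8 7.2] [450.  -17.3   1.1]
221 [-1.5  3.8  8.2] [ 4.531e+02 -1.690e+01  2.000e-01]
225 [-4.4  3.9  8.5] [ 4.56e+02 -1.66e+01 -1.00e-01]
229 [-6.8  3.9  7.6] [458.4 -16.4   0.7]
233 [-9.2  3.8  6.8] [460.8 -16.2   1.6]
237 [-12.3   3.9   7.2] [463.9 -15.8   1.1]
241 [ 11.3   2.7 -44. ] [440.5 -19.3  52.4]
245 [ 10.9   2.7 -47.2] [440.9 -19.3  55.6]
249 [ 11.5   2.6 -52.1] [440.4 -19.5  60.4]
```

View pics/s3.png

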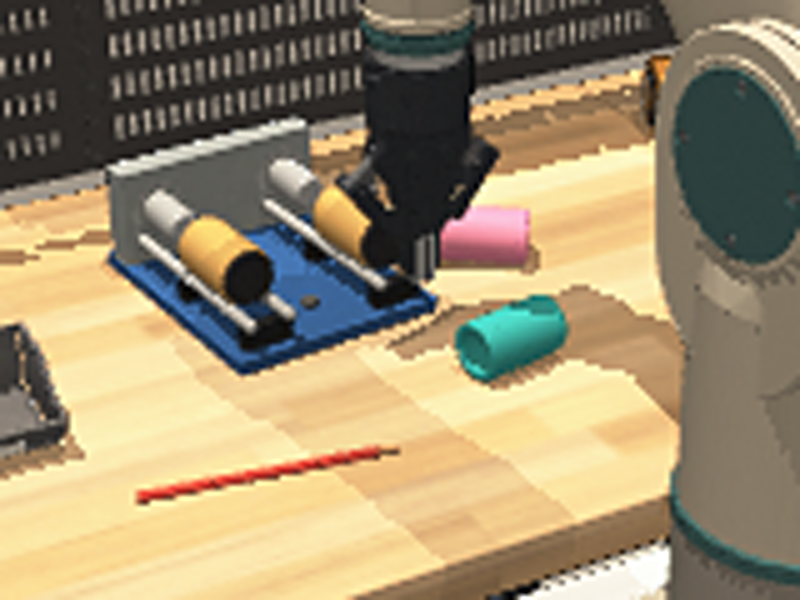

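Confirmed: the tips hover at about z = 49 at (425,275) while the state reads 8. Pushing the right ferrule now.

Call:
jog_arm([
  {"tx": -0.05, "ty": 0.002, "tz": 0.0, "wx": 0, "wy": 0, "wz": 0, "claw": 1},
  {"tx": -0.08, "ty": 0.002, "tz": 0.01, "wx": 0, "wy": 0, "wz": 0, "claw": 1},
  {"tx": -0.09, "ty": 0.002, "tz": 0.01, "wx": 0, "wy": 0, "wz": 0, "claw": 1},
  {"tx": -0.1, "ty": 0.002, "tz": 0.01, "wx": 0, "wy": 0, "wz": 0, "claw": 1},
  {"tx": -0.11, "ty": 0.002, "tz": 0.01, "wx": 0, "wy": 0, "wz": 0, "claw": 1},
  {"tx": -0.12, "ty": 0.002, "tz": 0.01, "wx": 0, "wy": 0, "wz": 0, "claw": 1},
  {"tx": -0.13, "ty": 0.002, "tz": 0.01, "wx": 0, "wy": 0, "wz": 0, "claw": 1},
  {"tx": -0.14, "ty": 0.002, "tz": 0.01, "wx": 0, "wy": 0, "wz": 0, "claw": 1},
  {"tx": -0.15, "ty": 0.002, "tz": 0.01, "wx": 0, "wy": 0, "wz": 0, "claw": 1},
  {"tx": -0.165, "ty": 0.002, "tz": 0.01, "wx": 0, "wy": 0, "wz": 0, "claw": 1},
  {"tx": -0.18, "ty": 0.002, "tz": 0.01, "wx": 0, "wy": 0, "wz": 0, "claw": 1},
  {"tx": -0.195, "ty": 0.002, "tz": 0.01, "wx": 0, "wy": 0, "wz": 0, "claw": 1},
])

```text
clock: 7.6
eef_pos: [510.7, -14.4, 5.5]
tool_rot: [3.142, 0.0, -3.042]
force: [0.7, -0.3, 0.5]
width: 0.5
gripper_force: 0.3
```

Call:
jog_arm([
  {"tx": -0.005, "ty": 0, "tz": 0, "wx": 0, "wy": 0, "wz": 0, "claw": 1},
  {"tx": -0.01, "ty": 0, "tz": 0, "wx": 0, "wy": 0, "wz": 0, "claw": 1},
  {"tx": -0.015, "ty": 0, "tz": 0, "wx": 0, "wy": 0, "wz": 0, "claw": 1},
  {"tx": -0.02, "ty": 0, "tz": 0, "wx": 0, "wy": 0, "wz": 0, "claw": 1},
  {"tx": -0.025, "ty": 0, "tz": 0, "wx": 0, "wy": 0, "wz": 0, "claw": 1},
  {"tx": -0.03, "ty": 0, "tz": 0, "wx": 0, "wy": 0, "wz": 0, "claw": 1},
])

```text
clock: 8.2
eef_pos: [519.2, -13.6, 5.5]
tool_rot: [3.142, 0.0, -3.042]
force: [-1.0, 0.3, -0.4]
width: 0.0
gripper_force: 0.4
```

```bash
python3 - <<'E'
from h import *
st();g()
E
```

```text
8.2 [519.2 -13.6   5.5] [ 180.     0.  -174.3] F [-1.   0.3 -0.4] w 0.0 gf 0.3778081006385037 q [-0.07  0.75  0.07  2.02 -0.13  0.37  1.77]
gauge xy [-54.6 -55.1]
```

Call:
jog_arm([
  {"tx": -0.004, "ty": 0, "tz": 0, "wx": 0, "wy": 0, "wz": 0, "claw": 1},
  {"tx": -0.008, "ty": 0, "tz": 0, "wx": 0, "wy": 0, "wz": 0, "claw": 1},
  {"tx": -0.012, "ty": 0, "tz": 0, "wx": 0, "wy": 0, "wz": 0, "claw": 1},
  {"tx": -0.012, "ty": 0, "tz": 0, "wx": 0, "wy": 0, "wz": 0, "claw": 1},
])

```text
clock: 8.6
eef_pos: [523.0, -13.2, 5.5]
tool_rot: [-3.142, 0.0, -3.042]
force: [-0.3, 0.1, 0.2]
width: 0.2
gripper_force: 0.1
```

```bash
python3 - <<'E'
from h import *
st();g()
p=shot("wrist");X=cloud(p);H=hsv(p)
cv2.imwrite("pics/w3.png",cv2.resize(p["img"][:,:,::-1],(800,600)))
E
```

```text
8.6 [523.  -13.2   5.5] [-180.     0.  -174.3] F [-0.3  0.1  0.2] w 0.2 gf 0.11160533161067132 q [-0.08  0.75  0.07  2.01 -0.13  0.38  1.77]
gauge xy [-50.8 -55.1]
```

View pics/w3.png

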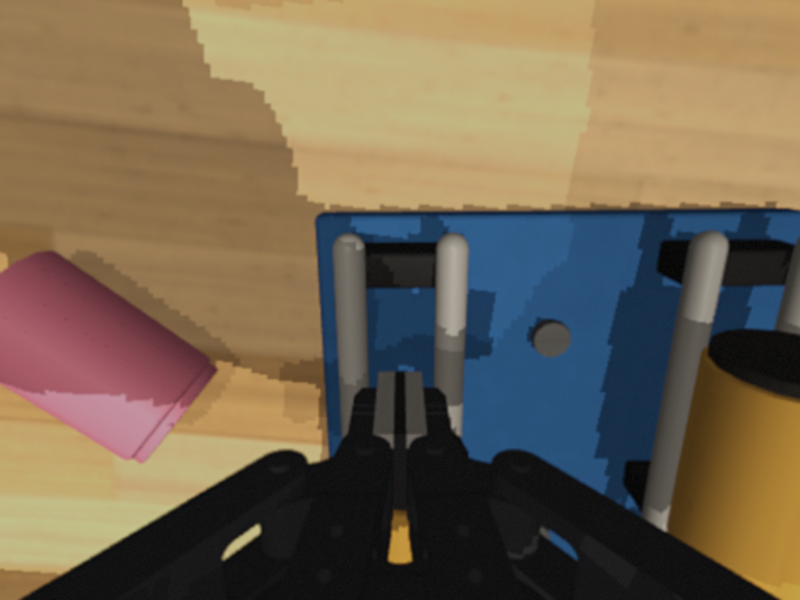

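The right ferrule now moves ahead of the fingers, with brass visible at (400,540), and it's past the nose position without any resistance. I'll keep pushing slowly.

Call:
jog_arm([
  {"tx": -0.0075, "ty": 0, "tz": 0, "wx": 0, "wy": 0, "wz": 0, "claw": 1},
  {"tx": -0.015, "ty": 0, "tz": 0, "wx": 0, "wy": 0, "wz": 0, "claw": 1},
  {"tx": -0.0225, "ty": 0, "tz": 0, "wx": 0, "wy": 0, "wz": 0, "claw": 1},
  {"tx": -0.03, "ty": 0, "tz": 0, "wx": 0, "wy": 0, "wz": 0, "claw": 1},
  {"tx": -0.0375, "ty": 0, "tz": 0, "wx": 0, "wy": 0, "wz": 0, "claw": 1},
  {"tx": -0.0375, "ty": 0, "tz": 0, "wx": 0, "wy": 0, "wz": 0, "claw": 1},
])

```text
clock: 9.25
eef_pos: [534.6, -12.0, 5.6]
tool_rot: [-3.141, 0.001, -3.042]
force: [-0.1, 0.8, -0.6]
width: -0.1
gripper_force: 0.0
```

Call:
jog_arm([
  {"tx": -0.0075, "ty": 0, "tz": 0, "wx": 0, "wy": 0, "wz": 0, "claw": 1},
  {"tx": -0.015, "ty": 0, "tz": 0, "wx": 0, "wy": 0, "wz": 0, "claw": 1},
  {"tx": -0.0225, "ty": 0, "tz": 0, "wx": 0, "wy": 0, "wz": 0, "claw": 1},
  {"tx": -0.03, "ty": 0, "tz": 0, "wx": 0, "wy": 0, "wz": 0, "claw": 1},
  {"tx": -0.0375, "ty": 0, "tz": 0, "wx": 0, "wy": 0, "wz": 0, "claw": 1},
  {"tx": -0.045, "ty": 0, "tz": 0, "wx": 0, "wy": 0, "wz": 0, "claw": 1},
  {"tx": -0.0525, "ty": 0, "tz": 0, "wx": 0, "wy": 0, "wz": 0, "claw": 1},
  {"tx": -0.06, "ty": 0, "tz": 0, "wx": 0, "wy": 0, "wz": 0, "claw": 1},
  {"tx": -0.0675, "ty": 0, "tz": 0, "wx": 0, "wy": 0, "wz": 0, "claw": 1},
  {"tx": -0.0675, "ty": 0, "tz": 0, "wx": 0, "wy": 0, "wz": 0, "claw": 1},
])

```text
clock: 10.25
eef_pos: [554.8, -10.0, 5.6]
tool_rot: [-3.142, 0.001, -3.042]
force: [0.8, 0.7, 0.3]
width: 0.1
gripper_force: 0.0
```

```bash
python3 - <<'E'
from h import *
st();g()
E
```

```text
10.25 [554.8 -10.    5.6] [-1.800e+02  1.000e-01 -1.743e+02] F [0.8 0.7 0.3] w 0.1 gf 0.001633723060194825 q [-0.08  0.77  0.08  1.93 -0.13  0.44  1.76]
gauge xy [-18.9 -55.1]
```

Call:
jog_arm([
  {"tx": -0.004, "ty": 0, "tz": 0, "wx": 0, "wy": 0, "wz": 0, "claw": 1},
  {"tx": -0.008, "ty": 0, "tz": 0, "wx": 0, "wy": 0, "wz": 0, "claw": 1},
  {"tx": -0.012, "ty": 0, "tz": 0, "wx": 0, "wy": 0, "wz": 0, "claw": 1},
  {"tx": -0.016, "ty": 0, "tz": 0, "wx": 0, "wy": 0, "wz": 0, "claw": 1},
  {"tx": -0.019, "ty": 0, "tz": 0, "wx": 0, "wy": 0, "wz": 0, "claw": 1},
])

```text
clock: 10.75
eef_pos: [559.8, -9.5, 5.5]
tool_rot: [3.142, 0.0, -3.042]
force: [-0.9, 0.1, 0.7]
width: 0.0
gripper_force: 0.5
```

Call:
jog_arm([
  {"tx": -0.003, "ty": 0, "tz": 0, "wx": 0, "wy": 0, "wz": 0, "claw": 1},
  {"tx": -0.006, "ty": 0, "tz": 0, "wx": 0, "wy": 0, "wz": 0, "claw": 1},
])

```text
clock: 10.95
eef_pos: [561.5, -9.3, 5.5]
tool_rot: [3.142, -0.0, -3.042]
force: [-1.0, 0.1, 0.5]
width: -0.3
gripper_force: 0.6
```

Call:
jog_arm([
  {"tx": -0.003, "ty": 0, "tz": 0, "wx": 0, "wy": 0, "wz": 0, "claw": 1},
  {"tx": -0.006, "ty": 0, "tz": 0, "wx": 0, "wy": 0, "wz": 0, "claw": 1},
])

```text
clock: 11.15
eef_pos: [562.9, -9.1, 5.5]
tool_rot: [3.141, -0.001, -3.042]
force: [-3.4, 0.7, 1.5]
width: -0.5
gripper_force: 1.4
```

Call:
jog_arm([
  {"tx": -0.003, "ty": 0, "tz": 0, "wx": 0, "wy": 0, "wz": 0, "claw": 1},
  {"tx": -0.003, "ty": 0, "tz": 0, "wx": 0, "wy": 0, "wz": 0, "claw": 1},
])

```text
clock: 11.35
eef_pos: [562.8, -9.1, 5.4]
tool_rot: [3.141, -0.003, -3.042]
force: [-5.1, -1.1, 3.3]
width: 0.0
gripper_force: 2.3
```

Call:
jog_arm([
  {"tx": -0.003, "ty": 0, "tz": 0, "wx": 0, "wy": 0, "wz": 0, "claw": 1},
  {"tx": -0.003, "ty": 0, "tz": 0, "wx": 0, "wy": 0, "wz": 0, "claw": 1},
])

```text
clock: 11.55
eef_pos: [562.8, -9.1, 5.3]
tool_rot: [3.141, -0.004, -3.042]
force: [-6.3, 0.1, 3.9]
width: -0.1
gripper_force: 3.2
```

```bash
python3 - <<'E'
from h import *
st();g()
E
```

```text
11.55 [562.8  -9.1   5.3] [ 180.    -0.2 -174.3] F [-6.3  0.1  3.9] w -0.1 gf 3.1518883505486883 q [-0.09  0.78  0.08  1.9  -0.13  0.47  1.76]
gauge xy [-10.8 -55.1]
```

Home on the right pin: hard stop at TCP gauge x = -10.8, where I expected about -11. Now the left ferrule.

```bash
python3 - <<'E'
from h import *
print(O-118*E+55*N);rel([*(O-118*E+55*N),5],185.8)
E
```

```text
[445.04598001  89.59379592]
t [0.3577 0.3666 0.0026] w [ 0.0002 -0.0027 -0.001 ]
```

Call:
jog_arm([
  {"tx": 0.05, "ty": 0, "tz": 0, "wx": 0, "wy": 0, "wz": 0, "claw": 1},
  {"tx": 0.07, "ty": 0, "tz": -0.15, "wx": 0, "wy": 0, "wz": 0, "claw": 1},
  {"tx": 0.1, "ty": 0, "tz": -0.22, "wx": 0, "wy": 0, "wz": 0, "claw": 1},
  {"tx": 0.22, "ty": 0.15, "tz": -0.22, "wx": 0, "wy": 0, "wz": 0, "claw": 1},
  {"tx": 0.365, "ty": 0.3666, "tz": -0.22, "wx": 0, "wy": 0, "wz": 0, "claw": 1},
  {"tx": 0.365, "ty": 0.3666, "tz": -0.22, "wx": 0, "wy": 0, "wz": 0, "claw": 1},
  {"tx": 0.365, "ty": 0.3666, "tz": -0.15, "wx": 0, "wy": 0, "wz": 0, "claw": 1},
  {"tx": 0.365, "ty": 0.3666, "tz": -0.07, "wx": 0, "wy": 0, "wz": 0, "claw": 1},
  {"tx": 0.365, "ty": 0.3666, "tz": 0, "wx": 0, "wy": 0, "wz": 0, "claw": 1},
  {"tx": 0.365, "ty": 0.3666, "tz": 0, "wx": 0, "wy": 0, "wz": 0, "claw": 1},
  {"tx": 0.365, "ty": 0.3666, "tz": 0, "wx": 0, "wy": 0, "wz": 0, "claw": 1},
])

```text
clock: 12.65
eef_pos: [446.1, 89.7, 5.7]
tool_rot: [3.142, 0.001, -3.042]
force: [0.9, -0.3, -0.3]
width: 0.4
gripper_force: 0.0
```

```bash
python3 - <<'E'
from h import *
st();g()
p=shot("wrist");X=cloud(p);H=hsv(p);Z=(X[...,:2]-O)
G=np.dstack([Z@E,Z@N,X[...,2]])
m=(p["depth"]>0)&(H[...,0]>12)&(H[...,0]<28)&(H[...,1]>150)&(G[...,2]>60)&(G[...,2]<82)&(abs(G[...,0])<100)
for lane in(-55,55):
    P=G[m&(abs(G[...,1]-lane)<25)];print(lane,len(P),len(P) and np.percentile(P[:,0],[1,99]),len(P) and np.median(P,0))
E
```

```text
12.65 [446.1  89.7   5.7] [ 1.800e+02  1.000e-01 -1.743e+02] F [ 0.9 -0.3 -0.3] w 0.4 gf 0.0 q [-0.31  0.71  0.07  2.2  -0.19  0.24  1.6 ]
gauge xy [-116.9   55. ]
-55 0 0 0
55 2 [-71.92934152 -71.4013791 ] [-71.66536031  55.18649077  62.82142518]
```

Call:
jog_arm([
  {"tx": -0.04, "ty": 0, "tz": 0.0, "wx": 0, "wy": 0, "wz": 0, "claw": 1},
  {"tx": -0.08, "ty": 0, "tz": 0, "wx": 0, "wy": 0, "wz": 0, "claw": 1},
  {"tx": -0.095, "ty": 0, "tz": 0, "wx": 0, "wy": 0, "wz": 0, "claw": 1},
  {"tx": -0.105, "ty": 0, "tz": 0, "wx": 0, "wy": 0, "wz": 0, "claw": 1},
  {"tx": -0.115, "ty": 0, "tz": 0, "wx": 0, "wy": 0, "wz": 0, "claw": 1},
  {"tx": -0.125, "ty": 0, "tz": 0, "wx": 0, "wy": 0, "wz": 0, "claw": 1},
  {"tx": -0.135, "ty": 0, "tz": 0, "wx": 0, "wy": 0, "wz": 0, "claw": 1},
  {"tx": -0.145, "ty": 0, "tz": 0, "wx": 0, "wy": 0, "wz": 0, "claw": 1},
  {"tx": -0.155, "ty": 0, "tz": 0, "wx": 0, "wy": 0, "wz": 0, "claw": 1},
  {"tx": -0.165, "ty": 0, "tz": 0, "wx": 0, "wy": 0, "wz": 0, "claw": 1},
  {"tx": -0.175, "ty": 0, "tz": 0, "wx": 0, "wy": 0, "wz": 0, "claw": 1},
  {"tx": -0.18, "ty": 0, "tz": 0, "wx": 0, "wy": 0, "wz": 0, "claw": 1},
])

```text
clock: 13.9
eef_pos: [499.6, 95.0, 5.5]
tool_rot: [3.142, 0.001, -3.042]
force: [-1.3, -0.1, 0.3]
width: 0.1
gripper_force: 0.6
```

Call:
jog_arm([
  {"tx": -0.005, "ty": 0, "tz": 0, "wx": 0, "wy": 0, "wz": 0, "claw": 1},
  {"tx": -0.01, "ty": 0, "tz": 0, "wx": 0, "wy": 0, "wz": 0, "claw": 1},
  {"tx": -0.014, "ty": 0, "tz": 0, "wx": 0, "wy": 0, "wz": 0, "claw": 1},
  {"tx": -0.018, "ty": 0, "tz": 0, "wx": 0, "wy": 0, "wz": 0, "claw": 1},
  {"tx": -0.018, "ty": 0, "tz": 0, "wx": 0, "wy": 0, "wz": 0, "claw": 1},
])

```text
clock: 14.4
eef_pos: [504.7, 95.5, 5.6]
tool_rot: [3.142, 0.001, -3.042]
force: [-1.4, 0.5, -0.3]
width: 0.0
gripper_force: 0.2
```

Call:
jog_arm([
  {"tx": -0.004, "ty": 0, "tz": 0, "wx": 0, "wy": 0, "wz": 0, "claw": 1},
  {"tx": -0.007, "ty": 0, "tz": 0, "wx": 0, "wy": 0, "wz": 0, "claw": 1},
  {"tx": -0.007, "ty": 0, "tz": 0, "wx": 0, "wy": 0, "wz": 0, "claw": 1},
])

```text
clock: 14.7
eef_pos: [506.5, 95.7, 5.5]
tool_rot: [3.142, 0.0, -3.042]
force: [-1.3, 0.8, 0.3]
width: -0.3
gripper_force: 0.5
```

```bash
python3 - <<'E'
from h import *
st();g()
E
```

```text
14.7 [506.5  95.7   5.5] [ 180.     0.  -174.3] F [-1.3  0.8  0.3] w -0.3 gf 0.48142812098376453 q [-0.3   0.75  0.09  2.04 -0.17  0.37  1.6 ]
gauge xy [-56.2  54.9]
```

Call:
jog_arm([
  {"tx": -0.003, "ty": 0, "tz": 0, "wx": 0, "wy": 0, "wz": 0, "claw": 1},
  {"tx": -0.006, "ty": 0, "tz": 0, "wx": 0, "wy": 0, "wz": 0, "claw": 1},
  {"tx": -0.006, "ty": 0, "tz": 0, "wx": 0, "wy": 0, "wz": 0, "claw": 1},
])

```text
clock: 15.0
eef_pos: [506.5, 95.7, 5.4]
tool_rot: [3.142, -0.003, -3.042]
force: [-5.6, -0.5, 3.7]
width: 0.1
gripper_force: 2.6
```

Call:
jog_arm([
  {"tx": -0.004, "ty": 0, "tz": 0, "wx": 0, "wy": 0, "wz": 0, "claw": 1},
  {"tx": -0.004, "ty": 0, "tz": 0, "wx": 0, "wy": 0, "wz": 0, "claw": 1},
])

```text
clock: 15.2
eef_pos: [506.5, 95.7, 5.3]
tool_rot: [3.142, -0.005, -3.042]
force: [-7.5, -0.5, 3.7]
width: -0.4
gripper_force: 3.6
```

```bash
python3 - <<'E'
from h import *
st();g()
E
```

```text
15.2 [506.5  95.7   5.3] [ 180.    -0.3 -174.3] F [-7.5 -0.5  3.7] w -0.4 gf 3.580121933191549 q [-0.3   0.75  0.09  2.03 -0.17  0.38  1.6 ]
gauge xy [-56.3  54.9]
```

Left ferrule stops hard at TCP gauge x = -56.3, which is 45 mm short of home. So the left one is the misfit. I'll take the bin profile from the saved cloud, then move in to grasp.

```bash
python3 - <<'E'
from h import *
d=np.load("w1.npz");X,ok=d["X"],d["ok"]
a=np.radians(-1.84);C=np.array([466.4,311.1]);Z=X[...,:2]-C
bx=Z@[np.cos(a),np.sin(a)];by=Z@[-np.sin(a),np.cos(a)];z=X[...,2]
for lo in range(-60,66,4):
    m=ok&(bx>=lo)&(bx<lo+4)&(abs(by)<20);print(lo+2,m.sum(),np.round(np.percentile(z[m],[5,50,95]),1) if m.sum() else "",end=" ; ")
print()
for lo in range(-64,66,4):
    m=ok&(by>=lo)&(by<lo+4)&(abs(bx-8)<15);print(lo+2,m.sum(),np.round(np.percentile(z[m],[5,50,95]),1) if m.sum() else "",end=" ; ")
print();g();st();rel([*(O-12*E+55*N),5],185.8)
E
```

```text
-58 75 [-0.4  0.9  2.3] ; -54 73 [-0.3  1.   2.4] ; -50 65 [ 0.6 29.9 31.8] ; -46 83 [24.1 29.7 31.5] ; -42 78 [18.7 21.4 24.7] ; -38 75 [15.6 17.4 19.4] ; -34 72 [ 7.3 19.7 22.3] ; -30 69 [2.5 5.3 7.8] ; -26 69 [1.4 2.7 4.2] ; -22 68 [1.5 2.8 3.9] ; -18 70 [2.  3.2 4.6] ; -14 67 [1.7 3.  4.3] ; -10 68 [1.5 2.8 4.4] ; -6 67 [1.5 2.7 4.4] ; -2 66 [1.2 2.8 4. ] ; 2 70 [0.7 2.8 4.1] ; 6 64 [1.4 2.6 4.2] ; 10 62 [1.4 2.9 4.2] ; 14 66 [1.7 3.  4.6] ; 18 62 [1.4 2.8 4.2] ; 22 63 [1.4 2.9 4.3] ; 26 64 [1.3 3.  4.7] ; 30 62 [1.8 3.4 4.8] ; 34 61 [1.8 3.1 4.8] ; 38 61 [2.  3.2 4.4] ; 42 61 [2.1 3.3 5. ] ; 46 59 [1.8 3.2 4.6] ; 50 217 [ 2.8 31.8 53.4] ; 54 0  ; 58 0  ; 62 28 [-0.6  0.7  2.3] ; 66 58 [-0.6  0.8  2.2] ; 
-62 50 [-0.7  0.8  2.4] ; -58 49 [-0.3  1.   2.4] ; -54 351 [ 0.4 27.5 52.8] ; -50 35 [-0.2 52.6 54.3] ; -46 0  ; -42 0  ; -38 0  ; -34 0  ; -30 4 [1.3 2.7 3.4] ; -26 37 [1.6 3.  4.5] ; -22 46 [1.  3.  4.3] ; -18 50 [1.  2.7 4.4] ; -14 51 [1.2 2.9 4.1] ; -10 50 [1.5 2.8 4. ] ; -6 49 [1.4 2.8 4.2] ; -2 45 [1.2 3.  4.1] ; 2 49 [1.6 2.8 4.2] ; 6 51 [1.3 3.1 4.2] ; 10 50 [1.5 2.7 4.1] ; 14 46 [1.4 2.9 4.5] ; 18 48 [1.6 2.6 4.7] ; 22 48 [1.  2.8 4.3] ; 26 51 [1.5 2.8 3.9] ; 30 52 [1.7 2.9 4.5] ; 34 45 [1.2 3.1 4. ] ; 38 50 [1.2 2.7 4.1] ; 42 52 [1.3 2.9 4.4] ; 46 47 [1.5 2.9 4.3] ; 50 265 [ 2.2 22.2 52.5] ; 54 277 [ 2.7 38.6 53.2] ; 58 0  ; 62 0  ; 66 0  ; 
gauge xy [-56.3  54.9]
15.2 [506.5  95.7   5.3] [ 180.    -0.3 -174.3] F [-7.5 -0.5  3.7] w -0.4 gf 3.580121933191549 q [-0.3   0.75  0.09  2.03 -0.17  0.38  1.6 ]
t [-0.1476  0.0005  0.0002] w [ 0.     -0.0034 -0.0008]
```

Call:
jog_arm([
  {"tx": 0.04, "ty": 0, "tz": 0, "wx": 0, "wy": 0, "wz": 0, "claw": 1},
  {"tx": 0.06, "ty": 0, "tz": -0.1, "wx": 0, "wy": 0, "wz": 0, "claw": 1},
  {"tx": 0.06, "ty": 0, "tz": -0.22, "wx": 0, "wy": 0, "wz": 0, "claw": 0},
  {"tx": 0, "ty": 0, "tz": -0.22, "wx": 0, "wy": 0, "wz": 0, "claw": 0},
  {"tx": -0.135, "ty": 0, "tz": -0.22, "wx": 0, "wy": 0, "wz": 0, "claw": 0},
  {"tx": -0.135, "ty": 0, "tz": -0.22, "wx": 0, "wy": 0, "wz": 0, "claw": 0},
  {"tx": -0.135, "ty": 0, "tz": -0.22, "wx": 0, "wy": 0, "wz": 0, "claw": 0},
  {"tx": -0.135, "ty": 0, "tz": -0.22, "wx": 0, "wy": 0, "wz": 0, "claw": 0},
])

```text
clock: 16.0
eef_pos: [549.1, 99.8, 71.3]
tool_rot: [-3.141, -0.001, -3.042]
force: [-0.3, -0.6, -0.3]
width: 84.7
gripper_force: 0.0
```

```bash
python3 - <<'E'
from h import *
st();g()
p=shot("wrist");X=cloud(p);H=hsv(p);Z=(X[...,:2]-O)
cv2.imwrite("pics/w4.png",cv2.resize(p["img"][:,:,::-1],(800,600)))
G=np.dstack([Z@E,Z@N,X[...,2]])
m=(p["depth"]>0)&(H[...,0]>12)&(H[...,0]<28)&(H[...,1]>150)&(G[...,2]>60)&(G[...,2]<82)&(abs(G[...,0])<100)
for lane in(-55,55):
    P=G[m&(abs(G[...,1]-lane)<25)];print(lane,len(P),len(P) and np.percentile(P[:,0],[1,99]),len(P) and np.median(P,0))
rel([*(O-12*E+55*N),-4],185.8)
s=ctrl.read_state();c=np.linalg.inv(T(s["eef_pos"],s["tool_rot"]))
Q=X@c[:3,:3].T+c[:3,3]
f=(p["depth"]>0)&(p["depth"]<175)&(Q[...,2]<-20)&(abs(Q[...,0])<14)&(abs(abs(Q[...,1])-48)<15)
print("finger tool z max",f.sum(),np.percentile(Q[f][:,2],[50,90,99]) if f.sum() else "")
E
```

```text
16.0 [549.1  99.8  71.3] [-180.    -0.  -174.3] F [-0.3 -0.6 -0.3] w 84.7 gf 0.0 q [-0.32  0.67  0.13  1.89 -0.15  0.59  1.58]
gauge xy [-13.5  54.7]
-55 2971 [ 3.84020876 49.09960033] [ 18.91720504 -50.13956277  75.44990746]
55 6180 [-41.11083673  22.69475626] [-12.102627    55.15749943  74.87315012]
t [-0.0061  0.001   0.251 ] w [-0.0001 -0.0006 -0.0009]
finger tool z max 17480 [-99.64554651 -65.31437876 -53.07635011]
```

View pics/w4.png

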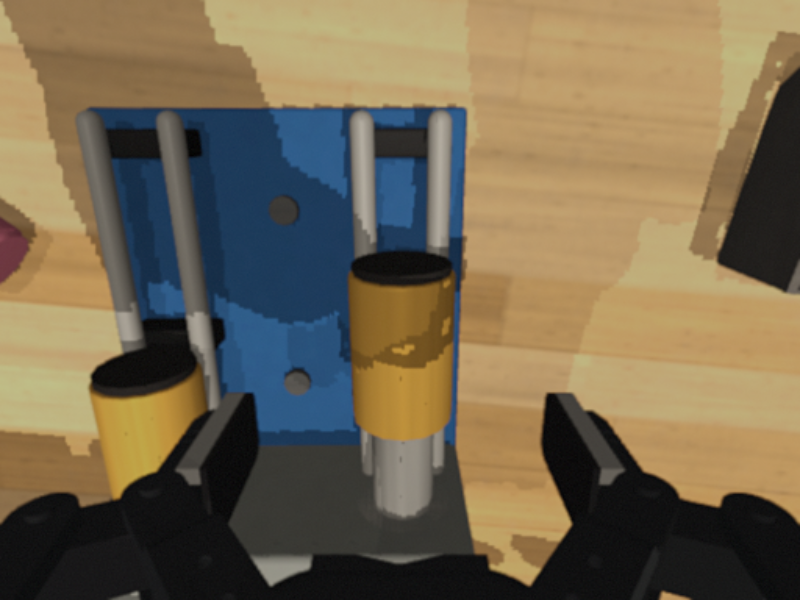

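Left ferrule at (402,345) stands against its pin nose and the right one at (150,430) is seated. Now I'll lower with partly closed fingers and grip the left one.

Call:
jog_arm([
  {"tx": -0.005, "ty": 0.001, "tz": 0.05, "wx": 0, "wy": 0, "wz": 0, "claw": 0.25},
  {"tx": -0.005, "ty": 0.001, "tz": 0.05, "wx": 0, "wy": 0, "wz": 0, "claw": 0.25},
  {"tx": -0.005, "ty": 0.001, "tz": 0.05, "wx": 0, "wy": 0, "wz": 0, "claw": 0.25},
  {"tx": -0.005, "ty": 0.001, "tz": 0.12, "wx": 0, "wy": 0, "wz": 0, "claw": 0.25},
  {"tx": -0.005, "ty": 0.001, "tz": 0.18, "wx": 0, "wy": 0, "wz": 0, "claw": 0.25},
  {"tx": -0.005, "ty": 0.001, "tz": 0.22, "wx": 0, "wy": 0, "wz": 0, "claw": 0.25},
  {"tx": -0.005, "ty": 0.001, "tz": 0.25, "wx": 0, "wy": 0, "wz": 0, "claw": 0.25},
  {"tx": -0.005, "ty": 0.001, "tz": 0.25, "wx": 0, "wy": 0, "wz": 0, "claw": 0.25},
])

```text
clock: 16.85
eef_pos: [550.3, 100.3, -4.4]
tool_rot: [-3.141, -0.002, -3.042]
force: [-0.9, 0.4, -0.3]
width: 63.5
gripper_force: 0.0
```

Call:
jog_arm([
  {"tx": 0, "ty": 0, "tz": 0, "wx": 0, "wy": 0, "wz": 0, "claw": 0.4},
  {"tx": 0, "ty": 0, "tz": 0, "wx": 0, "wy": 0, "wz": 0, "claw": 0.6},
  {"tx": 0, "ty": 0, "tz": 0, "wx": 0, "wy": 0, "wz": 0, "claw": 1},
  {"tx": 0, "ty": 0, "tz": 0, "wx": 0, "wy": 0, "wz": 0, "claw": 1},
  {"tx": 0, "ty": 0, "tz": 0, "wx": 0, "wy": 0, "wz": 0, "claw": 1},
  {"tx": 0, "ty": 0, "tz": 0, "wx": 0, "wy": 0, "wz": 0, "claw": 1},
])

```text
clock: 17.45
eef_pos: [551.7, 101.0, -2.5]
tool_rot: [3.141, 0.001, -3.042]
force: [-0.7, 2.1, 6.6]
width: 43.3
gripper_force: 60.8
```

```bash
python3 - <<'E'
from h import *
st();g()
E
```

```text
17.45 [551.7 101.   -2.5] [ 1.800e+02  1.000e-01 -1.743e+02] F [-0.7  2.1  6.6] w 43.3 gf 60.83407670259476 q [-0.3   0.79  0.1   1.91 -0.17  0.44  1.6 ]
gauge xy [-10.8  55.5]
```

Call:
jog_arm([
  {"tx": 0.01, "ty": 0, "tz": -0.005, "wx": 0, "wy": 0, "wz": 0, "claw": 1},
  {"tx": 0.03, "ty": 0, "tz": -0.02, "wx": 0, "wy": 0, "wz": 0, "claw": 1},
  {"tx": 0.04, "ty": 0, "tz": -0.06, "wx": 0, "wy": 0, "wz": 0, "claw": 1},
  {"tx": 0.05, "ty": 0, "tz": -0.14, "wx": 0, "wy": 0, "wz": 0, "claw": 1},
  {"tx": 0.05, "ty": 0, "tz": -0.24, "wx": 0, "wy": 0, "wz": 0, "claw": 1},
  {"tx": 0.05, "ty": 0, "tz": -0.33, "wx": 0, "wy": 0, "wz": 0, "claw": 1},
  {"tx": 0.05, "ty": 0, "tz": -0.33, "wx": 0, "wy": 0, "wz": 0, "claw": 1},
])

```text
clock: 18.15
eef_pos: [538.7, 99.2, 99.6]
tool_rot: [3.141, 0.007, -3.042]
force: [0.7, 0.5, -2.4]
width: 43.2
gripper_force: 61.3
```

```bash
python3 - <<'E'
from h import *
st();g();rel([475.4,310.8,97],178.2)
E
```

```text
18.15 [538.7  99.2  99.6] [ 180.     0.4 -174.3] F [ 0.7  0.5 -2.4] w 43.2 gf 61.34419530630112 q [-0.33  0.61  0.15  1.91 -0.15  0.62  1.58]
gauge xy [-23.8  55.1]
t [0.1401 0.7227 0.0081] w [0.0008 0.0046 0.0833]
```

Gripped and lifted: width 43 mm, extra weight about 2.4 N. Moving over the bin.

Call:
jog_arm([
  {"tx": 0.03, "ty": 0.12, "tz": 0, "wx": 0, "wy": 0, "wz": 0.02, "claw": 1},
  {"tx": 0.05, "ty": 0.25, "tz": 0, "wx": 0, "wy": 0, "wz": 0.04, "claw": 1},
  {"tx": 0.08, "ty": 0.38, "tz": 0, "wx": 0, "wy": 0, "wz": 0.06, "claw": 1},
  {"tx": 0.1, "ty": 0.5, "tz": 0, "wx": 0, "wy": 0, "wz": 0.083, "claw": 1},
  {"tx": 0.12, "ty": 0.62, "tz": 0, "wx": 0, "wy": 0, "wz": 0.083, "claw": 1},
  {"tx": 0.139, "ty": 0.7, "tz": 0, "wx": 0, "wy": 0, "wz": 0.083, "claw": 1},
  {"tx": 0.139, "ty": 0.722, "tz": 0, "wx": 0, "wy": 0, "wz": 0.083, "claw": 1},
  {"tx": 0.139, "ty": 0.722, "tz": 0, "wx": 0, "wy": 0, "wz": 0.083, "claw": 1},
  {"tx": 0.139, "ty": 0.722, "tz": 0, "wx": 0, "wy": 0, "wz": 0.083, "claw": 1},
])

```text
clock: 19.05
eef_pos: [473.5, 308.3, 95.3]
tool_rot: [-3.14, -0.0, 3.109]
force: [-0.2, -0.1, -2.0]
width: 42.9
gripper_force: 61.5
```

```bash
python3 - <<'E'
from h import *
st();rel([475.4,310.8,-8],178.2)
p=shot("wrist");X=cloud(p)
cv2.imwrite("pics/w5.png",cv2.resize(p["img"][:,:,::-1],(800,600)))
E
```

```text
19.05 [473.5 308.3  95.3] [-179.9   -0.   178.1] F [-0.2 -0.1 -2. ] w 42.9 gf 61.4918415248394 q [-0.77  0.65  0.22  1.86 -0.22  0.66  1.12]
t [-0.006   0.0093  0.3444] w [-0.0011 -0.0001 -0.0007]
```

View pics/w5.png

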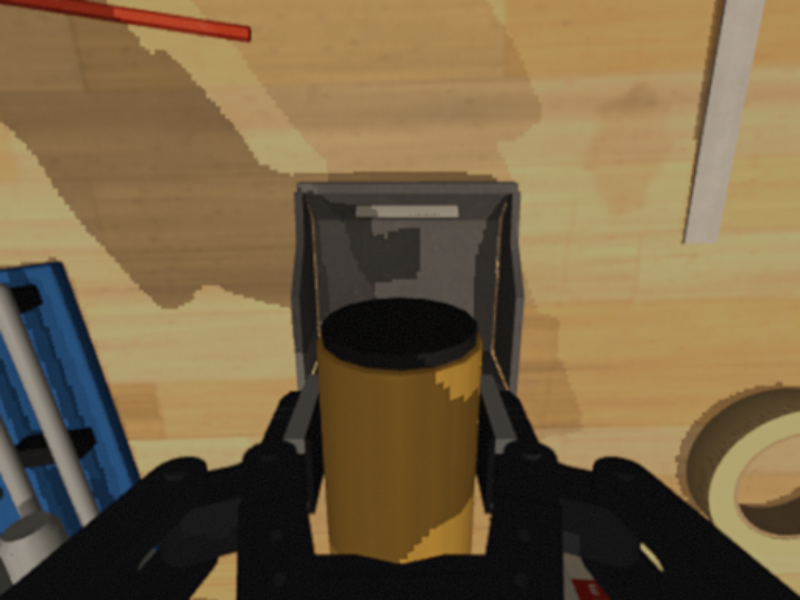

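Ferrule is held level at (400,430) and lined up between the bin's side walls (columns 300 to 520). Lowering and releasing.

Call:
jog_arm([
  {"tx": -0.005, "ty": 0.009, "tz": 0.08, "wx": 0, "wy": 0, "wz": 0, "claw": 1},
  {"tx": -0.005, "ty": 0.009, "tz": 0.16, "wx": 0, "wy": 0, "wz": 0, "claw": 1},
  {"tx": -0.005, "ty": 0.009, "tz": 0.22, "wx": 0, "wy": 0, "wz": 0, "claw": 1},
  {"tx": -0.005, "ty": 0.009, "tz": 0.27, "wx": 0, "wy": 0, "wz": 0, "claw": 1},
  {"tx": -0.005, "ty": 0.009, "tz": 0.31, "wx": 0, "wy": 0, "wz": 0, "claw": 1},
  {"tx": -0.005, "ty": 0.009, "tz": 0.34, "wx": 0, "wy": 0, "wz": 0, "claw": 1},
  {"tx": -0.005, "ty": 0.009, "tz": 0.34, "wx": 0, "wy": 0, "wz": 0, "claw": 1},
])

```text
clock: 19.8
eef_pos: [474.3, 312.3, -7.4]
tool_rot: [-3.141, -0.001, 3.111]
force: [0.2, 0.0, -2.4]
width: 42.8
gripper_force: 61.5
```

```bash
python3 - <<'E'
from h import *
st()
E
```

```text
19.8 [474.3 312.3  -7.4] [-1.799e+02 -1.000e-01  1.782e+02] F [ 0.2  0.  -2.4] w 42.8 gf 61.482790634036064 q [-0.73  0.81  0.16  1.89 -0.27  0.46  1.16]
```

Call:
jog_arm([
  {"tx": 0, "ty": -0.005, "tz": 0.015, "wx": 0, "wy": 0, "wz": 0, "claw": 1},
  {"tx": 0, "ty": -0.005, "tz": 0.03, "wx": 0, "wy": 0, "wz": 0, "claw": 1},
  {"tx": 0, "ty": -0.005, "tz": 0.03, "wx": 0, "wy": 0, "wz": 0, "claw": 1},
])

```text
clock: 20.1
eef_pos: [474.6, 311.4, -15.6]
tool_rot: [-3.141, -0.0, 3.111]
force: [0.1, 0.3, -1.9]
width: 42.9
gripper_force: 61.5
```

Call:
jog_arm([
  {"tx": 0, "ty": 0, "tz": 0, "wx": 0, "wy": 0, "wz": 0, "claw": 0.42},
  {"tx": 0, "ty": 0, "tz": 0, "wx": 0, "wy": 0, "wz": 0, "claw": 0.38},
  {"tx": 0, "ty": 0, "tz": 0, "wx": 0, "wy": 0, "wz": 0, "claw": 0.35},
  {"tx": 0, "ty": 0, "tz": 0, "wx": 0, "wy": 0, "wz": 0, "claw": 0.35},
  {"tx": 0, "ty": 0, "tz": 0, "wx": 0, "wy": 0, "wz": 0, "claw": 0.35},
  {"tx": 0, "ty": 0, "tz": -0.1, "wx": 0, "wy": 0, "wz": 0, "claw": 0.35},
  {"tx": 0, "ty": 0, "tz": -0.25, "wx": 0, "wy": 0, "wz": 0, "claw": 0.35},
  {"tx": 0, "ty": 0, "tz": -0.4, "wx": 0, "wy": 0, "wz": 0, "claw": 0.35},
  {"tx": 0, "ty": 0, "tz": -0.6, "wx": 0, "wy": 0, "wz": 0, "claw": 0.35},
  {"tx": 0, "ty": 0, "tz": -0.7, "wx": 0, "wy": 0, "wz": 0, "claw": 0.35},
  {"tx": 0, "ty": 0, "tz": -0.7, "wx": 0, "wy": 0, "wz": 0, "claw": 0.35},
  {"tx": 0, "ty": 0, "tz": -0.7, "wx": 0, "wy": 0, "wz": 0, "claw": 0.35},
])

```text
clock: 21.3
eef_pos: [474.9, 311.8, 195.5]
tool_rot: [3.14, 0.001, 3.111]
force: [0.1, -0.6, -0.7]
width: 55.3
gripper_force: 0.0
```

```bash
python3 - <<'E'
from h import *
st()
p=shot("wrist");X=cloud(p);q=shot("scene")
cv2.imwrite("pics/w6.png",np.hstack([cv2.resize(i[:,:,::-1],(400,300)) for i in (p["img"],q["img"][150:270,140:300])]))
H=hsv(p);a=np.radians(-1.84);C=np.array([476.4,310.8]);Z=X[...,:2]-C
bx=Z@[np.cos(a),np.sin(a)];by=Z@[-np.sin(a),np.cos(a)]
m=(p["depth"]>0)&(H[...,0]>12)&(H[...,0]<28)&(H[...,1]>150)&(abs(bx)<60)&(abs(by)<55)&(X[...,2]>10)
print(m.sum(),[np.round(np.percentile(v[m],[1,50,99]),1) for v in(bx,by,X[...,2])])
t=shot("top");Y=cloud(t);H=hsv(t);Z=Y[...,:2]-O;gx=Z@E;gy=Z@N
m=(t["depth"]>0)&(H[...,0]>12)&(H[...,0]<28)&(H[...,1]>150)&(abs(gx)<90)&(abs(gy+55)<30)&(Y[...,2]>45)
print("a",m.sum(),np.percentile(gx[m],[2,98]),np.median(gy[m]),np.percentile(Y[...,2][m],95))
E
```

```text
21.3 [474.9 311.8 195.5] [1.799e+02 1.000e-01 1.783e+02] F [ 0.1 -0.6 -0.7] w 55.3 gf 0.0 q [-0.81  0.52  0.27  1.76 -0.18  0.88  1.08]
2677 [array([-33.5,  -3.2,  32.4]), array([-41. ,  -0.8,  28.3]), array([ 26.7,  44.5, 314.3])]Traceback (most recent call last):
  File "<stdin>", line 11, in <module>
    return _quantile_unchecked(
        a, q, axis, out, overwrite_input, method, keepdims, weights)
    return _ureduce(a,
                    func=_quantile_ureduce_func,
    ...<5 lines>...
                    overwrite_input=overwrite_input,
                    method=method)
    r = func(a, **kwargs)
    result = _quantile(arr,
                       quantiles=q,
    ...<2 lines>...
                       out=out,
                       weights=wgt)
    slices_having_nans = np.isnan(arr[-1, ...])
                                  ~~~^^^^^^^^^
IndexError: index -1 is out of bounds for axis 0 with size 0
```

View pics/w6.png

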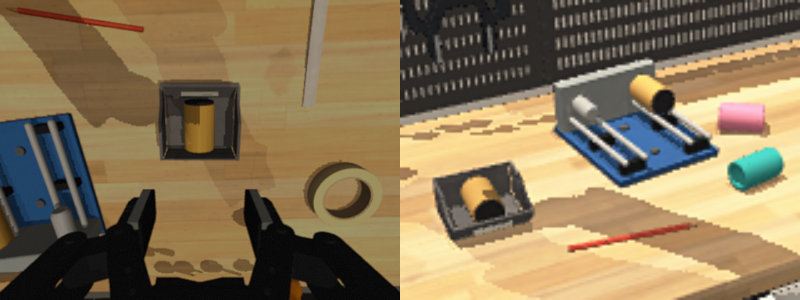

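The rejected ferrule lies flat in the upright empty bin at (200,125). The other is fully home against the block at (652,93), and nothing else has moved. Handing in.

```bash
python3 -c "
from cell import ctrl
print(ctrl.finish_job())"
```

```text
the job is handed in; nothing more can be done
None
```

The right-lane ferrule fitted and is fully home on its pin, the left one stopped at its pin's nose and now lies in the empty grey bin, and the job is handed in, though no verdict came back.

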